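# Set out a tea tasting between two sample baskets

### The arm

A 7-joint arm with a two-finger parallel gripper is mounted at the origin on the work surface. World frame = base frame: x ahead of the robot, y to its left, z up, the work surface at z = 0. Lengths are in m, angles in rad, forces in N, time in s.
With the tool pointing down it reaches from about 0.4 to 0.9 m from the base axis. Payload 5.6 kg.
Tool frame: the origin (TCP) lies on the centre line of the jaws, within the pads' length; the fingertips stand 17 mm ahead of it and the grasp point (between the pads) lies 2 mm behind it; z points along the fingers, x is the direction in which the jaws open and shut, and the axes are right-handed (so a half turn about z gives the same grasp; the last joint's range is limited). The gripper opens to 92 mm and grips with 3 to 60 N. Pads are 20 mm wide; open, the fingers measure 128 mm over their backs; the gripper's body (75 mm by 189 mm) begins 69 mm behind the grasp point.
Start: joints at [-1.197, 0.468, -0.012, 1.603, 0.006, 1.071, -0.056], TCP at [0.263, 0.594, 0.232] pointing down, gripper open.
Joint ranges: [-2.53, 2.53], [-0.31, 2.02], [-1.57, 1.55], [0.28, 2.44], [-1.29, 4.43], [0.15, 1.84], [-2.92, 2.92]. Speed limits (rad/s): [2.57, 2.57, 3.14, 3.14, 3.14, 3.14, 3.14].

### API

Orientations are given as [roll, pitch, yaw] about the fixed x, y, z axes, in that order (R = Rz(yaw) Ry(pitch) Rx(roll)).
In Python, from rig import bot, jaws, planner, eyes, order gives the robot as it stands. The module is installed in compiled form; this text tells all that it offers. Calls block until the motion is done:
- bot.move_ptp(position, orientation): joint-space move of the TCP to a pose.
- bot.move_linear(position, rot=None, rate=0.15, contact_N=None): straight line of the TCP; rot=None keeps the orientation; rate is the mean speed in m/s. With contact_N (N) it stops when the force on the tool has changed by that much, and returns True; else False.
- bot.set_joints(angles): joint-space move.
- jaws.open_jaws() and jaws.clamp(f_grip=None): open the fingers fully, or close them until they stop; f_grip is the grip in N (None keeps the last).
- bot.wait(seconds).
- planner.inverse_kinematics(position, orientation): joint angles nearest the present ones, or None.
- eyes.capture(name): name is "scene" or "top" or "wrist"; returns a dict with "pixels" (384x512x3 uint8, red, green, blue), "fx", "fy", "cx", "cy" (pixels), "world_from_camera" (4x4, takes a point from camera to world coordinates); the wrist camera has in their place "hand_eye" (4x4, takes a point from camera to tool coordinates, whose origin is the TCP and whose axes are the tool frame's). Camera axes: x right, y down, z forward; pixel columns grow to the right and rows downward; lengths in m; the calibration is good to about 2 mm. A picture is of the moment at which its call begins: read the wrist's pose just before it. There is no depth.
A pose or a line that the arm cannot do raises bot.PlanningError and nothing moves.
- order.hand_in(): hands the job in, once; it reports no verdict.
Trained networks look in a picture, given as the dict that the camera call returned (one of the last four; its "shot" number tells which), for a name from the list of things; names that differ only in an ending like _2 or _b are one class to them, and where a whole thing is asked for, a point or a joint stands for the part that bears it (a point fixed in the world has none). Each returns a list of dicts, best first, with "p" (0 to 1); they miss things now and then, are a little off and sometimes report something else, mostly with a low value. They report only what shows in the picture. A call takes as long as a camera call. They do not tell look-alikes from the thing itself.
- eyes.spot_in(picture, query): "centre" ([row, column] in pixels, amid what is visible of it).
Readings, each from a call of its own:
- bot.read_time(): time.
- bot.read_qpos(): joint angles.
- bot.read_dq(): joint speeds.
- bot.read_effort(): joint torques, N m.
- bot.read_position(): TCP position.
- bot.read_tool_rot(): TCP orientation.
- bot.read_wrist_force(): force on the tool from outside, world axes, zero at the start.
- bot.read_ft_torque(): the same for the moment, N m.
- bot.read_grip_width(): finger opening in m.
Only numpy, scipy, OpenCV 4.12 (cv2) and the standard library are available. Lean on these libraries where they do the work, as an engineer would, in place of code of your own. Each camera call takes 0.05 s, during which the arm holds its last target. There are 200 camera calls.

### The job

Set out a tea tasting around the two sample baskets: take one coaster from the spring-loaded holder and lay it flat on the table midway between the baskets, then stand the white cup upright on the middle of it. Stand the red tin squarely behind the basket of red chips (on the side away from the robot) and the black dish squarely in front of the basket of black leaf (on the robot's side), each centred on its basket, square to the line through the two baskets, and about 2 cm clear of it. Leave the yellow jar and the little clay frog where they are, and leave the other coasters in the holder.

Things in the scene. Friction and masses are not known exactly. Their poses are not given: they have to be found in the camera images.
- coaster: The top coaster of the spring-loaded stack, a blue stone disc, diameter 60 mm, 10 mm thick, 70 g. Origin: centre of its underside; z up. At the start its underside is 44 mm above the table (top at 54 mm), resting on three identical coasters.
- cup: White handleless tea cup, open at the top, 52 mm tall, outer diameter 38 mm at the foot, 52 mm at 12 mm height, 54 mm at the rim, wall 3.5 mm. Origin: centre of its underside; z up.
- tin: Red round tea tin, red lid with a small brass disc in its middle, brass bands, diameter 52 mm, 70 mm tall, closed. Origin: centre of its underside; z up.
- dish: Small empty black clay dish with a pale grey glazed floor inside, open at the top, straight sides, outer diameter 62 mm, 34 mm tall, wall 4 mm. Origin: centre of its underside; z up.
- basket_black: Round woven sample basket filled with black leaf, diameter 80 mm, 46 mm tall to the rim (two little handle loops rise 11 mm above it), fixed to the table. Origin: centre of its underside, on the table. Its y axis runs along the line through the two baskets (the handle loops lie on that line), its x axis is level, square to that line, and points away from the robot (behind).
- basket_red: The same kind of basket filled with red-brown chips, fixed; its centre is 200 mm from that of the black-leaf basket, to the left or to the right. Same axes: x points behind, away from the robot, square to the line of the baskets; y along that line.
- caddy: Spring-loaded coaster holder, fixed: round wooden foot of diameter 86 mm with four upright brass posts of 6 mm diameter, 45 mm tall, on a circle of radius 34.7 mm at 45, 135, 225 and 315 degrees from its x axis; the stack stands between them, so the upper 9 mm of the top coaster stands clear above the posts. Fingers that close along its x or y axis go down between the posts (43 mm gaps). Origin: centre of the foot's underside; z up.
- lift (a joint): Height of the sprung plate under the coaster stack, in m: 0 with all four coasters on it, and it rises about 0.010 for each coaster taken (spring 69 N/m), so that the next one comes up to the same height.
- jar: Small all-yellow lidded jar with a paper band, diameter 44 mm, 58 mm tall, loose; stands behind the gap between the baskets. To be left alone. Origin: centre of its underside.
- frog: Little terracotta frog figure, diameter 30 mm, 23 mm tall, loose; sits in front of the gap between the baskets. To be left alone. Origin: centre of its underside.
Things that resemble listed ones, but are neither listed nor needed, are in the scene too. What is meant by the cup is not green or pink, and is the smaller of those in its own colour.

How it is judged:
On the way, in this order (a step that is already met when the one before it is completed fails the run):
1. the coaster lies flat on the table midway between the baskets, let go (horizontal distance between coaster and basket_black below 0.112 m and horizontal distance between coaster and basket_red below 0.112 m and x of coaster in the frame of basket_black between -0.015 and 0.015 m and height (world z) of coaster below 0.004 m and angle between coaster's own z axis and vertical below 0.1 rad and contact force between the fingers and coaster below 0.05 N), for 0.2 s.
2. then the cup stands upright on the middle of the coaster, let go (horizontal distance between coaster and basket_black below 0.112 m and horizontal distance between coaster and basket_red below 0.112 m and x of coaster in the frame of basket_black between -0.015 and 0.015 m and height (world z) of coaster below 0.004 m and angle between each of coaster, cup's own z axis and vertical below 0.1 rad and horizontal distance between cup and coaster below 0.012 m and z of cup in the frame of coaster between 0.006 and 0.014 m and contact force between the fingers and cup below 0.05 N), for 0.2 s.
At the end, for the whole second after the job is handed in: Coaster flat midway between the baskets (12 mm along, 15 mm across); cup upright on it within 12 mm; red tin behind the red-chip basket, black dish in front of the black-leaf one, upright, centres 90 mm from the basket's, 15 mm either way; one coaster gone from holder; all released, at rest (horizontal distance between coaster and basket_black below 0.112 m and horizontal distance between coaster and basket_red below 0.112 m and x of coaster in the frame of basket_black between -0.015 and 0.015 m and height (world z) of each of coaster, tin, dish below 0.004 m and angle between each of coaster, cup, tin, dish's own z axis and vertical below 0.1 rad and horizontal distance between cup and coaster below 0.012 m and z of cup in the frame of coaster between 0.006 and 0.014 m and x of tin in the frame of basket_red between 0.075 and 0.105 m and y of tin in the frame of basket_red between -0.015 and 0.015 m and x of dish in the frame of basket_black between -0.105 and -0.075 m and y of dish in the frame of basket_black between -0.015 and 0.015 m and value of joint lift between 0.005 and 0.015 m and linear speed of each of coaster, cup, tin, dish below 0.02 m/s); the robot touches nothing.
It fails at once if the yellow jar moved more than 15 mm (distance of jar from where it was at the start of the episode above 0.015 m).
It fails at once if the clay frog moved more than 15 mm (distance of frog from where it was at the start of the episode above 0.015 m).
It also fails if it takes over 109 s, if anything falls off the work surface, if the arm or the gripper's body presses on something with over 40 N, if the wrist force passes 120 N, or if a joint passes its speed limit or range.

## Working session

There is one attempt and no reset: what is moved stays moved. The work goes in short steps, each a Python script; the robot and the scene stay as the last script left them, time stands still between calls to the robot, and variables do not carry over. Pictures are saved under pics/ and viewed, about 12 in all and at most 16, crops included, and the job is handed in when it is done.

```bash
mkdir -p pics
cat > h.py <<'E'
import numpy as np, cv2
from scipy.spatial.transform import Rotation as R
from rig import bot, jaws, planner, eyes, order
def save(p,n,scale=1): cv2.imwrite(f'pics/{n}.png',cv2.resize(p['pixels'][:,:,::-1],None,fx=scale,fy=scale))
def T(p):
    return np.array(p['world_from_camera'])
def toolT():
    M=np.eye(4); M[:3,:3]=R.from_euler('xyz',bot.read_tool_rot()).as_matrix(); M[:3,3]=bot.read_position(); return M
def pix2w(p,rc,z,M=None):
    M=T(p) if M is None else M
    d=M[:3,:3]@np.array([(rc[1]-p['cx'])/p['fx'],(rc[0]-p['cy'])/p['fy'],1]); o=M[:3,3]
    return (o+d*(z-o[2])/d[2]).round(4)
E
python3 - <<'E'
from h import *
H=dict(coaster=.054,cup=.04,tin=.07,dish=.03,basket_black=.045,basket_red=.045,caddy=.03,jar=.058,frog=.02)
for n in ['top','scene']:
    p=eyes.capture(n); save(p,n+'0',1.5); print(n,T(p).round(3).tolist(),p['fx'])
    for k,z in H.items():
        for d in eyes.spot_in(p,k)[:4]: print(k,round(d['p'],2),np.round(d['centre']),pix2w(p,d['centre'],z))
print(bot.read_position(),bot.read_tool_rot(),bot.read_time())
E
```

```text
top [[-0.004, -0.987, 0.158, 0.408], [-1.0, 0.002, -0.016, -0.022], [0.015, -0.158, -0.987, 0.99], [0.0, 0.0, 0.0, 1.0]] 388.163168324903
coaster 0.97 [178. 118.] [0.587  0.2946 0.054 ]
cup 0.97 [178. 360.] [ 0.5872 -0.3018  0.04  ]
cup 0.85 [175. 403.] [ 0.5955 -0.4093  0.04  ]
cup 0.7 [138. 386.] [ 0.6917 -0.3725  0.04  ]
cup 0.58 [216. 410.] [ 0.4934 -0.4196  0.04  ]
tin 0.81 [248. 108.] [0.4183 0.3047 0.07  ]
dish 0.64 [186. 136.] [0.5704 0.2585 0.03  ]
dish 0.61 [245. 362.] [ 0.4232 -0.3012  0.03  ]
basket_red 0.96 [193. 209.] [0.5509 0.0735 0.045 ]
caddy 0.82 [186. 131.] [0.5699 0.2714 0.03  ]
jar 0.8 [135. 250.] [ 0.6947 -0.0273  0.058 ]
scene [[-0.772, 0.523, -0.361, 0.957], [0.635, 0.642, -0.429, 0.445], [0.008, -0.56, -0.828, 0.979], [0.0, 0.0, 0.0, 1.0]] 374.3883165927535
coaster 0.63 [283. 318.] [0.5953 0.2873 0.054 ]
coaster 0.44 [132. 229.] [ 0.4492 -0.2771  0.054 ]
cup 0.94 [116. 196.] [ 0.485  -0.4216  0.04  ]
cup 0.83 [153. 152.] [ 0.6957 -0.3706  0.04  ]
cup 0.81 [150. 189.] [ 0.5906 -0.3068  0.04  ]
cup 0.49 [134. 172.] [ 0.5982 -0.4032  0.04  ]
tin 0.58 [255. 366.] [0.446  0.3167 0.07  ]
basket_black 0.95 [178. 228.] [ 0.5643 -0.1301  0.045 ]
caddy 0.82 [297. 316.] [0.6149 0.3075 0.03  ]
jar 0.79 [224. 211.] [ 0.707  -0.0245  0.058 ]
frog 0.53 [188. 276.] [ 0.4605 -0.0208  0.02  ]
[0.26318616 0.59434988 0.23158644] [ 3.14156745e+00 -4.63026304e-05  1.15394563e+00] 1.0
```

View pics/top0.png

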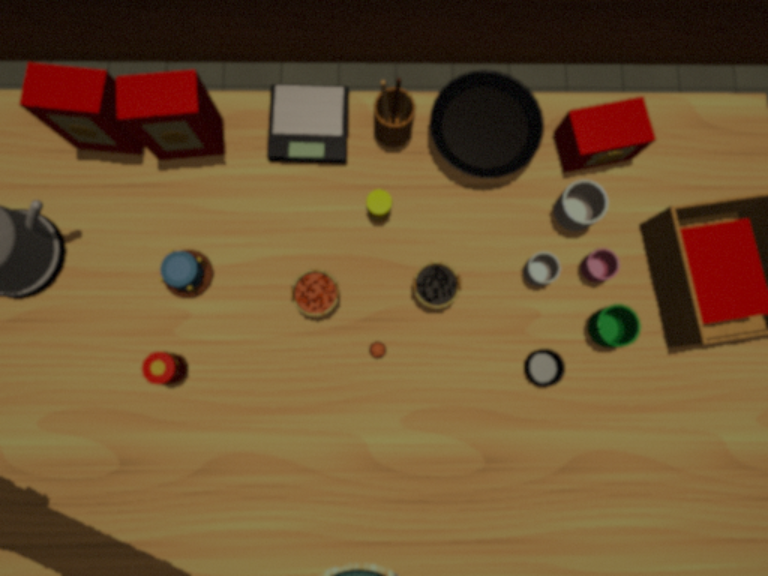

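View pics/scene0.png

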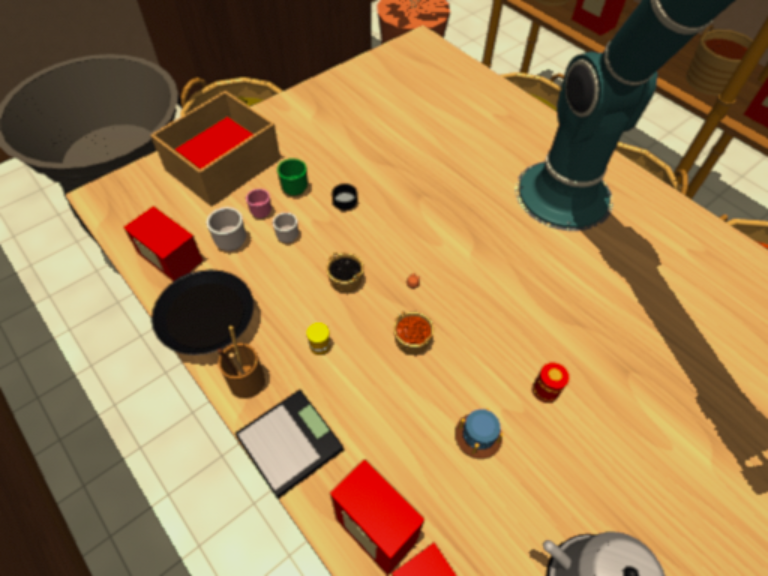

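The top view (1.5x pixels) shows the coaster at (181,270), the tin at (158,368), the red basket at (316,294) and the black one at (436,285). The jar is at (378,203), the frog at (377,349), the small white cup at (543,268) and the dish at (544,368). The scene view agrees. Next I'll take closer wrist looks at the baskets and the coaster.

Run:
```python
from h import *
def look(x,y,z,yaw,n):
    bot.move_ptp([x,y,z],[np.pi,0,yaw])
    M=toolT(); p=eyes.capture('wrist'); save(p,n,1.2); M=M@np.array(p['hand_eye']); np.savez(f'{n}.npz',M=M,K=[p['fx'],p['fy'],p['cx'],p['cy']],px=p['pixels'])
    print(n,np.array(p['hand_eye']).round(3).tolist(),p['fx'])
    return p,M
p,M=look(.56,.29,.26,0,'w_coaster')
for k,z in dict(coaster=.054,caddy=.03,tin=.07).items():
    for d in eyes.spot_in(p,k)[:2]: print(k,round(d['p'],2),np.round(d['centre']),pix2w(p,d['centre'],z,M))
p,M=look(.54,-.02,.36,0,'w_bask')
for k,z in dict(basket_red=.046,basket_black=.046,jar=.058,frog=.02).items():
    for d in eyes.spot_in(p,k)[:2]: print(k,round(d['p'],2),np.round(d['centre']),pix2w(p,d['centre'],z,M))
print(bot.read_time())
a,b=[cv2.imread(f'pics/{n}.png') for n in('w_coaster','w_bask')]
s=.65; cv2.imwrite('pics/ab.png',np.hstack([cv2.resize(a,None,fx=s,fy=s),cv2.resize(b,None,fx=s,fy=s)]))
```

```text
w_coaster [[1.0, -0.0, 0.001, 0.001], [-0.0, 0.97, 0.241, -0.067], [-0.001, -0.241, 0.97, -0.153], [0.0, 0.0, 0.0, 1.0]] 267.4784898874382
coaster 0.88 [180. 276.] [0.5898 0.2892 0.054 ]
caddy 0.73 [156. 266.] [0.5753 0.3197 0.03  ]
tin 0.95 [162. 157.] [0.4351 0.3156 0.07  ]
w_bask [[1.0, -0.0, 0.001, 0.001], [-0.0, 0.97, 0.241, -0.067], [-0.001, -0.241, 0.97, -0.153], [0.0, 0.0, 0.0, 1.0]] 267.4784898874382
basket_red 0.87 [113. 258.] [0.5474 0.0727 0.046 ]
basket_black 0.65 [226. 266.] [ 0.5637 -0.1287  0.046 ]
jar 0.87 [175. 342.] [ 0.6924 -0.0299  0.058 ]
frog 0.71 [173. 211.] [ 0.46   -0.0337  0.02  ]
4.2583
```

View pics/ab.png

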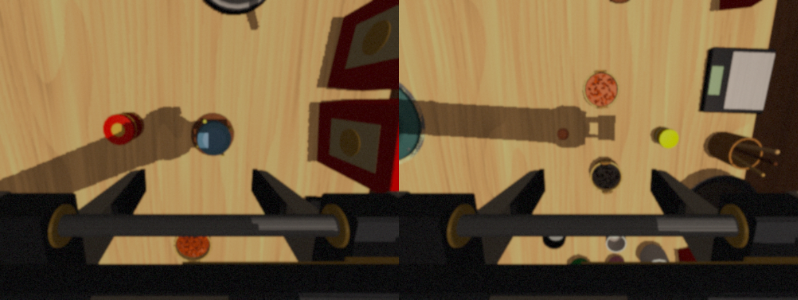

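Run:
```python
from h import *
p=eyes.capture('top'); print(pix2w(p,(190,290.7),.044),pix2w(p,(196,210.7),.044))
d=np.load('w_coaster.npz');px=d['px'];M=d['M'];K=d['K'];P=dict(zip(['fx','fy','cx','cy'],K))
hsv=cv2.cvtColor(px,cv2.COLOR_RGB2HSV)
def ell(px,lo,hi,z,M,P,box=None):
    h=cv2.cvtColor(px,cv2.COLOR_RGB2HSV); m=cv2.inRange(h,lo,hi)
    c=max(cv2.findContours(m,0,1)[0],key=cv2.contourArea); (x,y),ax,an=cv2.fitEllipse(c); return (round(x,1),round(y,1)),np.round(ax,1),pix2w(P,(y,x),z,M)
print('blue',ell(px,(95,60,30),(125,255,255),.052,M,P))
print('red?',hsv[162,150:158:4])
A=cv2.resize(px[130:220,225:315,::-1],(520,520),interpolation=3)
d2=np.load('w_bask.npz')['px']; B=cv2.resize(d2[80:250,220:360,::-1],(428,520),interpolation=3)[:,:270]
cv2.imwrite('pics/c.png',np.hstack([A,B]))
```

```text
[ 0.5577 -0.1268  0.044 ] [0.5431 0.0703 0.044 ]
blue ((273.4, 176.3), array([41. , 41.1]), array([0.5856, 0.2945, 0.052 ]))
red? [[ 22 183 183]
 [ 21 185 182]]
```

View pics/c.png

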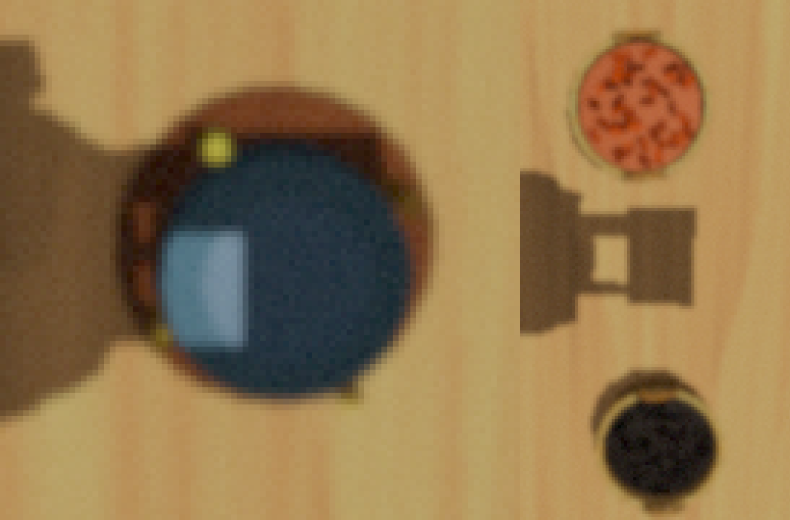

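Run:
```python
from h import *
d=np.load('w_coaster.npz');P=dict(zip(['fx','fy','cx','cy'],d['K']))
q=np.array([pix2w(P,(r,c),.043,d['M'])[:2] for c,r in[(262.5,155.6),(252.7,188.5),(285.2,197.5),(295.6,164)]])
c=q.mean(0);v=q-c;print(c,np.hypot(*v.T),np.degrees(np.arctan2(v[:,1],v[:,0])))
B=np.array([.561,-.128]);Rd=np.array([.546,.0717]);u=(Rd-B)/np.linalg.norm(Rd-B);x=np.array([u[1],-u[0]])
print('mid',(B+Rd)/2,'x',x,'tin',Rd+.09*x,'dish',B-.09*x)
```

```text
[0.587025 0.292475] [0.03361155 0.03436694 0.03447588 0.03458303] [ 119.25328828 -150.20859142  -61.07453112   31.21947614]
mid [ 0.5535  -0.02815] x [0.99719092 0.07490167] tin [0.63574718 0.07844115] dish [ 0.47125282 -0.13474115]
```

Run:
```python
from h import *
pi=np.pi
bot.move_ptp([.587,.293,.15],[pi,0,-.265])
print(bot.move_linear([.587,.293,.0625],contact_N=8),bot.read_position())
jaws.clamp(15); print('w',bot.read_grip_width())
bot.move_linear([.587,.293,.15],rate=.08); print('w',bot.read_grip_width(),bot.read_time())
bot.move_ptp([.5535,-.0282,.12],[pi,0,.075])
bot.move_linear([.5535,-.0282,.03])
print(bot.move_linear([.5535,-.0282,.0165],rate=.03,contact_N=3),bot.read_position(),bot.read_grip_width())
```

```text
False [0.58784541 0.2929904  0.06341697]
w 0.05951753034251164
w 0.0593009846691897 8.2917
True [ 0.55397144 -0.02810982  0.01858083] 0.059332922783255596
```

Run:
```python
from h import *
pi=np.pi
jaws.open_jaws(); bot.wait(.3)
bot.move_linear([.5535,-.0282,.13],rate=.2)
def look(x,y,z,yaw,n):
    bot.move_ptp([x,y,z],[np.pi,0,yaw])
    M=toolT(); p=eyes.capture('wrist'); save(p,n,1); M=M@np.array(p['hand_eye']); np.savez(f'{n}.npz',M=M,K=[p['fx'],p['fy'],p['cx'],p['cy']],px=p['pixels'])
    return p,M
p,M=look(.5535,-.05,.25,.0,'w2')
h=cv2.cvtColor(p['pixels'],cv2.COLOR_RGB2HSV); m=cv2.inRange(h,(95,60,30),(125,255,255))
c=max(cv2.findContours(m,0,1)[0],key=cv2.contourArea); (x,y),ax,an=cv2.fitEllipse(c); print('coaster',x,y,ax,pix2w(P:=p,(y,x),.009,M))
for k in['basket_red','basket_black']:
    for d in eyes.spot_in(p,k)[:1]: print(k,round(d['p'],2),np.round(d['centre']),pix2w(p,d['centre'],.044,M))
p,M=look(.54,-.28,.27,0,'w3')
for k,z in dict(cup=.04,dish=.03).items():
    for d in eyes.spot_in(p,k)[:4]: print(k,round(d['p'],2),np.round(d['centre']),pix2w(p,d['centre'],z,M))
print(bot.read_time())
cv2.imwrite('pics/w23.png',np.hstack([cv2.resize(cv2.imread(f'pics/{n}.png'),None,fx=.78,fy=.78) for n in('w2','w3')]))
```

```text
coaster 255.23353576660156 159.56967163085938 (36.75224304199219, 37.055477142333984) [ 0.5548 -0.0286  0.009 ]
basket_red 0.57 [ 82. 251.] [0.5497 0.0727 0.044 ]
basket_black 0.87 [231. 259.] [ 0.5606 -0.1266  0.044 ]
cup 0.81 [229. 367.] [ 0.7124 -0.3599  0.04  ]
cup 0.71 [200. 292.] [ 0.5973 -0.3149  0.04  ]
cup 0.61 [253. 284.] [ 0.5872 -0.4008  0.04  ]
dish 0.65 [196. 181.] [ 0.4301 -0.311   0.03  ]
14.1167
```

View pics/w23.png

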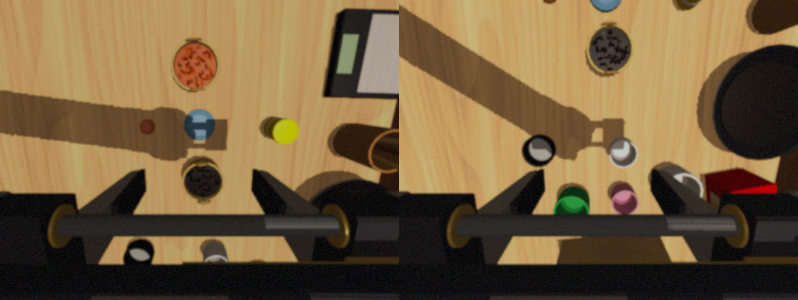

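Run:
```python
from h import *
d=np.load('w3.npz');P=dict(zip(['fx','fy','cx','cy'],d['K']));px=d['px'];M=d['M']
for (r,c),z in [((200,292),.052),((196,181),.034)]:
    print(pix2w(P,(r,c),z,M), 'px radius', 267/(M[2,3]-z)*.027)
A=px[165:235,145:325,::-1]; A=cv2.resize(A,None,fx=4.4,fy=4.4,interpolation=2)
# predicted circles
def ring(cx,cy,z,r):
    t=np.linspace(0,2*np.pi,60);w=np.c_[cx+r*np.cos(t),cy+r*np.sin(t),np.full(60,z),np.ones(60)];q=(np.linalg.inv(M)@w.T)
    return np.c_[(P['fx']*q[0]/q[2]+P['cx']-145+.5)*4.4,(P['fy']*q[1]/q[2]+P['cy']-165+.5)*4.4].astype(int)
B=A.copy()
for a,col in [((.590,-.305,.052,.027),(0,0,255)),((.590,-.305,0,.019),(0,255,0)),((.427,-.305,.034,.031),(0,0,255)),((.427,-.305,0,.031),(0,255,0))]:
    cv2.polylines(B,[ring(*a)],1,col,1)
cv2.imwrite('pics/e.png',B)
```

```text
[ 0.5954 -0.3115  0.052 ] px radius 19.455719338571846
[ 0.4315 -0.3105  0.034 ] px radius 18.554374273960146
```

View pics/e.png

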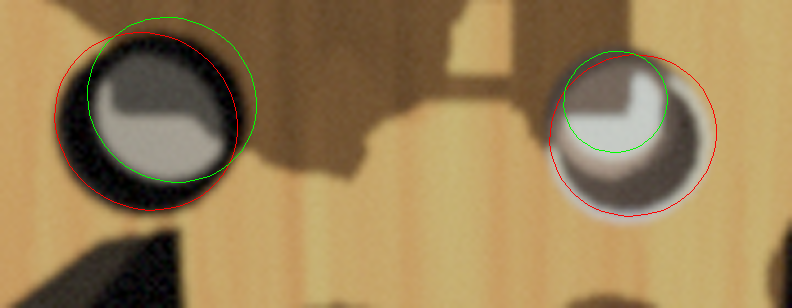

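Run:
```python
from h import *
pi=np.pi
x,y=.5885,-.306
bot.move_ptp([x,y,.16],[pi,0,0])
print(bot.move_linear([x,y,.032],contact_N=8),bot.read_position())
jaws.clamp(12); print('w',bot.read_grip_width())
z0=bot.read_position()[2]
bot.move_linear([x,y,.16],rate=.15); print('w',bot.read_grip_width())
x,y=.5545,-.0286
bot.move_ptp([x,y,.15],[pi,0,.075])
bot.move_linear([x,y,z0+.018])
print(bot.move_linear([x,y,z0+.006],rate=.03,contact_N=2),bot.read_position(),z0,bot.read_grip_width())
jaws.open_jaws(); bot.wait(.3)
bot.move_linear([x,y,.16],rate=.2)
M=toolT(); p=eyes.capture('wrist'); M=M@np.array(p['hand_eye']); save(p,'w4'); np.savez('w4.npz',M=M,K=[p['fx'],p['fy'],p['cx'],p['cy']],px=p['pixels'])
q=eyes.capture('top'); print(bot.read_time())
P=p; px=p['pixels']
B=px[:,:,::-1].copy()
t=np.linspace(0,2*pi,60)
for z,r,col in[(.062,.027,(0,0,255)),(.010,.030,(0,255,0))]:
    w=np.c_[x+r*np.cos(t),y+r*np.sin(t),0*t+z,0*t+1];k=np.linalg.inv(M)@w.T
    cv2.polylines(B,[np.c_[P['fx']*k[0]/k[2]+P['cx'],P['fy']*k[1]/k[2]+P['cy']].astype(int)],1,col,1)
cv2.imwrite('pics/w4.png',cv2.resize(B[:260],None,fx=1.5,fy=1.5))
```

```text
False [ 0.58924429 -0.3064837   0.03324542]
w 0.053262609192963044
w 0.05323283818279806
True [ 0.55500556 -0.02847038  0.04125915] 0.03206916246476981 0.05371340811826322
21.45
```

View pics/w4.png

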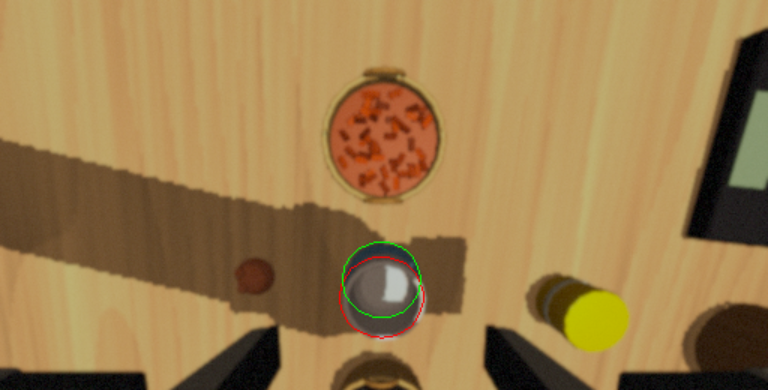

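Coaster and cup match the predicted outlines (green and red rings at (382,280) and (382,298)). The dish is next, followed by a tin lid fix.

Run:
```python
from h import *
pi=np.pi
d=np.load('w_coaster.npz');P=dict(zip(['fx','fy','cx','cy'],d['K']));h=cv2.cvtColor(d['px'],cv2.COLOR_RGB2HSV)
m=cv2.inRange(h,(15,150,150),(30,255,255))[150:185,130:180]; r,c=np.nonzero(m); print(len(r),'brass',r.mean()+150,c.mean()+130,np.ptp(r),np.ptp(c),pix2w(P,(r.mean()+150,c.mean()+130),.07,d['M']))
x,y=.428,-.306
yaw=min([.075-pi/2,.075+pi/2],key=lambda a:9 if (q:=planner.inverse_kinematics([x,y,.15],[pi,0,a])) is None else abs(q[6])); print(yaw)
bot.move_ptp([x,y,.15],[pi,0,yaw])
print(bot.move_linear([x,y,.026],contact_N=8),bot.read_position())
jaws.clamp(12); print('w',bot.read_grip_width())
z0=bot.read_position()[2]
bot.move_linear([x,y,.15],rate=.15); print('w',bot.read_grip_width())
x,y=.4713,-.1347
bot.move_ptp([x,y,.15],[pi,0,yaw])
bot.move_linear([x,y,z0+.01])
print(bot.move_linear([x,y,z0-.003],rate=.03,contact_N=2),bot.read_position(),z0,bot.read_grip_width())
jaws.open_jaws(); bot.wait(.2)
bot.move_linear([x,y,.16],rate=.2)
bot.move_ptp([.44,.28,.25],[pi,0,0])
M=toolT(); p=eyes.capture('wrist'); M=M@np.array(p['hand_eye'])
h=cv2.cvtColor(p['pixels'],cv2.COLOR_RGB2HSV)
m=cv2.inRange(h,(15,150,130),(30,255,255)); n,l,s,cc=cv2.connectedComponentsWithStats(m)
for d in eyes.spot_in(p,'tin')[:2]: print('tin',d,pix2w(p,d['centre'],.07,M))
for i in range(1,n):
    if s[i,4]>30: print('brass',s[i],cc[i],pix2w(p,cc[i][::-1],.07,M))
save(p,'w5'); print(bot.read_time())
```

```text
144 brass 164.23611111111111 148.70138888888889 13 24 [0.4237 0.3129 0.07  ]
-1.4957963267948966
False [ 0.4284499  -0.30639956  0.02661182]
w 0.0620349325788977
w 0.06184774675104956
True [ 0.47184116 -0.13448797  0.02593211] 0.026391953359867392 0.06228703047450399
tin {'centre': [155.8, 241.7], 'p': 0.56} [0.4258 0.3114 0.07  ]
brass [235 148  17  13 161] [243.36645963 153.88819876] [0.4279 0.3138 0.07  ]
brass [442 282   6  12  31] [444.03225806 288.41935484] [0.7079 0.1249 0.07  ]
brass [299 304  13  25  56] [302.17857143 314.82142857] [0.51   0.0824 0.07  ]
brass [343 304   6  19  31] [346.4516129  312.67741935] [0.5737 0.0858 0.07  ]
30.4667
```

View pics/w5.png

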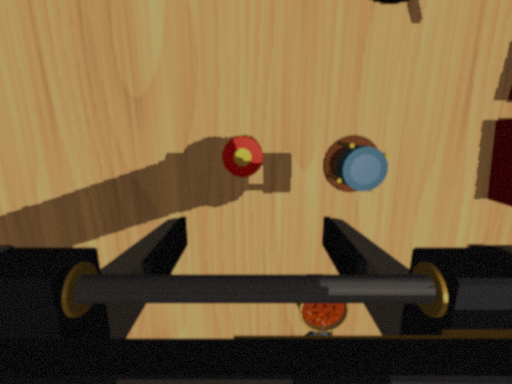

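The picture shows the tin lid at (243,157), with its brass disc centred there, which puts the tin near (0.427, 0.310). The holder's next coaster has come up at (364,168).

Run:
```python
from h import *
pi=np.pi
x,y=.427,.310
yaw=min([.075-pi/2,.075+pi/2],key=lambda a:9 if (q:=planner.inverse_kinematics([x,y,.17],[pi,0,a])) is None else abs(q[6])); print(yaw)
bot.move_ptp([x,y,.17],[pi,0,yaw])
print(bot.move_linear([x,y,.042],contact_N=8),bot.read_position())
jaws.clamp(15); print('w',bot.read_grip_width())
z0=bot.read_position()[2]
bot.move_linear([x,y,.19],rate=.15); print('w',bot.read_grip_width())
x,y=.6357,.0784
bot.move_ptp([x,y,.19],[pi,0,yaw])
bot.move_linear([x,y,z0+.01])
print(bot.move_linear([x,y,z0-.003],rate=.03,contact_N=2),bot.read_position(),z0,bot.read_grip_width())
jaws.open_jaws(); bot.wait(.2)
bot.move_linear([x,y,.2],rate=.2)
bot.move_ptp([.53,-.02,.36],[pi,0,0])
M=toolT(); p=eyes.capture('wrist'); M=M@np.array(p['hand_eye'])
B=p['pixels'][:,:,::-1].copy();t=np.linspace(0,2*pi,60)
for X,Y,z,r in[(.6357,.0784,.07,.026),(.4713,-.1347,.034,.031),(.5545,-.0286,.062,.027),(.546,.0717,.046,.04),(.561,-.128,.046,.04)]:
    w=np.c_[X+r*np.cos(t),Y+r*np.sin(t),0*t+z,0*t+1];k=np.linalg.inv(M)@w.T
    cv2.polylines(B,[(16*np.c_[p['fx']*k[0]/k[2]+p['cx'],p['fy']*k[1]/k[2]+p['cy']]).astype(int)],1,(255,0,255),1,cv2.LINE_AA,4)
cv2.imwrite('pics/w6.png',cv2.resize(B[60:270,140:400],None,fx=2.8,fy=2.8))
for k,z in dict(jar=.058,frog=.02,tin=.07,dish=.034,cup=.06).items():
    for d in eyes.spot_in(p,k)[:1]: print(k,round(d['p'],2),pix2w(p,d['centre'],z,M))
print(bot.read_time())
```

```text
1.6457963267948965
False [0.42755973 0.31030576 0.04266597]
w 0.05178467614537116
w 0.05147912895005232
True [0.63616161 0.07862923 0.04178027] 0.042166648821016776 0.051530388562642214
jar 0.69 [ 0.6925 -0.0307  0.058 ]
frog 0.73 [ 0.4598 -0.0309  0.02  ]
tin 0.67 [0.6302 0.0776 0.07  ]
dish 0.66 [ 0.4761 -0.1345  0.034 ]
cup 0.72 [ 0.6842 -0.335   0.06  ]
40.825
```

View pics/w6.png

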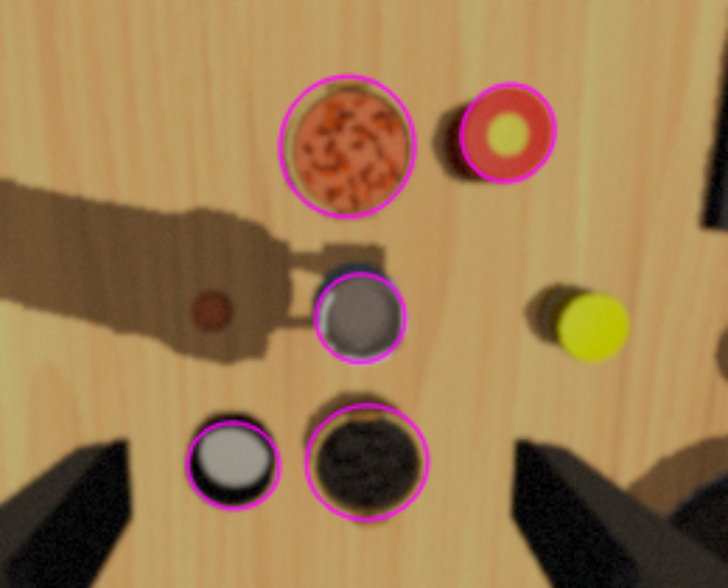

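The tin, dish, cup and baskets all lie on their predicted rings. The jar and frog have not shifted, so I'm handing in.

```bash
python3 -c "
from h import *
order.hand_in(); print(bot.read_time())"
```

```text
the job is handed in; nothing more can be done
the job is handed in; nothing more can be done
```

The tea tasting is set out and handed in at about 41 s of robot time, well inside the 109 s limit. The system reports no verdict.

- **Coaster and cup:** one coaster lies flat on the table midway between the baskets. I measured it at (0.555, -0.029) m against a computed midpoint of (0.5535, -0.028). The white cup stands upright on it, with its rim on the ring I predicted for it.
- **Tin and dish:** the red tin stands behind the red-chip basket and the black dish in front of the black-leaf basket. I aimed for 90 mm between centres and jaw contact as each touched the table.
- **Final picture:** the tin, cup, dish and both baskets matched their predicted outlines to within a few millimetres by eye.
- **Jar and frog:** the detected positions changed by at most 3 mm between the first and last wrist looks, which is within the detector's noise.
- **Holder:** a picture after the first placement showed the next coaster had come up.

Two checks disagreed. The detector put the tin and dish centres about 5 mm from where I placed them. That is within the 15 mm tolerance, and the rings support my positions. In the last picture the detector's "cup" hit was the larger look-alike at (0.684, -0.335), so I relied on the ring for the cup.

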